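# Load a plate, shim the short row and hold the clamp

### The job

Help me set the two silicone-faced insert plates in the dark clamping jig on the left. First lay the plate that is still on the grey board flat into the free lane of the jig, in line with the lane, and let go of it. Then stand the yellow spacer block, which lies in the low tray, in front of the clamp bar in the lane where the gap between bar and plate is wide enough for it (that is the short plate's lane). Finally push the red knob towards the blue fence until both plates sit flush against the fence and the knob is at least half way in on its spring, and finish while still holding it pressed: the clamp has no latch and I will do up the plate screws meanwhile. Leave the steel cup and the round agar plate in the tray where they are.

Things in the scene. Friction and masses are not known exactly. Their poses are not given: they have to be found in the camera images.
- jig: Fixed dark steel jig, base 180 x 156 x 12 mm thick, left of the tray. Origin: under the base; x points to the fence, y left. Plates lie on its base, z = 12 mm. Two lanes along x at y = +38 and -38 mm. Fence face at x = +75 mm, fence top 20 mm above the base. Each lane has 2 guide pins (7 mm thick, 10 mm high) at x = 67 mm, 28 mm either side of the lane's middle: 49 mm clear for the 44 mm plates.
- fence: Blue fence bar across the +x end of the jig, fixed to it, 12 x 150 x 20 mm. Origin: middle of its underside, on the base, 6 mm behind the fence face that the plates are pressed against.
- insert_long: Long insert plate, aluminium with an orange silicone pad on top, loose: 80 mm along its x, 44 mm wide, 12 mm thick (pad 1.4 mm more). Origin on the underside, mid width, 28 mm from the front (+x) edge and 52 mm from the rear edge, so the plate's middle is at x = -12 mm. Grip across the 44 mm. 0.11 kg. One plate starts in the jig's left lane (y = +38 mm), the other on the grey board.
- insert_short: Short insert plate, aluminium with an orange pad, loose: 56 mm along its x, 44 mm wide, 12 mm thick. Origin: middle of its underside, 28 mm from each end. Grip across the 44 mm. 0.08 kg. Either this or the long plate is the one on the board; the other starts in the left lane with its front edge 4 mm short of the fence.
- insert_long_front (a point): Middle of the long plate's front (+x) end face, 6 mm above its underside.
- insert_long_rear (a point): Middle of the long plate's rear (-x) end face, 6 mm above its underside.
- insert_short_front (a point): Middle of the short plate's front (+x) end face, 6 mm above its underside.
- insert_short_rear (a point): Middle of the short plate's rear (-x) end face, 6 mm above its underside.
- spacer: Yellow plastic spacer block, loose, standing on the floor of the tray (z = 6 mm): 24 mm along its x, 40 mm along its y, 22 mm high. Origin: middle of the underside. In the jig its 24 mm goes along the lane, between bar and short plate; 80 = 56 + 24. Grip across the 40 mm. 0.05 kg.
- kit_board: Fixed grey plastic board on the bench to the right of the tray, 130 x 100 x 12 mm, parallel to the jig; one insert plate lies on it (underside at z = 12 mm). Origin: middle of its underside.
- fixture_rack: The low open tray in the middle of the bench, fixed: 300 mm along its x, 400 mm along its y, floor 6 mm thick, rim top 36 mm above the bench. Origin: middle of its underside. The spacer, cup and agar plate stand in it; three red nest frames lie at its near end.
- clamp (a joint): Travel in m of the clamp carriage towards the fence, 0 (open, rest) to 0.034. Its cross bar (124 mm wide, up to 12 mm above the base) pushes each lane at its middle with a round brass pad, whose nose is at jig x = -25 mm when open, 100 mm from the fence (bar 3 mm behind). A light spring (1 N, 1.5 N at 20 mm) returns it. With both rows filled it stops at about 0.020.
- rocker (a joint): Turn in rad of the cross bar about the upright pivot at its middle, -0.1 to 0.1, 0 square: it evens out the push on the two lanes.
- knob (a joint): How far in m the red knob is pushed in on the carriage, against a spring: 0 (out) to 0.014 (stop); 4 N to start, then 1 N more per mm (11 N at half way). It springs out when let go. When pushed, it also moves the carriage.
- knob_face (a point): Middle of the round red knob's rear face (32 mm across), the face to push, looking away from the fence; moves with the knob. At rest at jig x = -97 mm, y = 0, 39 mm above the jig's origin (27 mm above the base). An end block under it at jig x = -83 mm stands 9 mm above the base.
- cup: Small steel parts cup, 54 mm across, 36 mm high, loose at the far left of the tray floor; leave it. Origin: middle of its underside.
- agar: Round agar plate with a clear lid, 65 mm across, 15 mm high, loose at the far right of the tray floor; leave it. Origin: middle of its underside.

How it is judged (in metres and radians):
On the way, in this order (a step that is already met when the one before it is completed fails the run):
1. both insert plates lie flat on the jig's base, one in each lane, in line with it, the fingers off them (((y of insert_long in the frame of jig between 0.032 and 0.044 m and x of insert_long in the frame of jig between -0.02 and 0.056 m and z of each of insert_long, insert_short in the frame of jig below 0.0145 m and angle between the x axis of each of insert_long, insert_short and the x axis of jig, either way round below 0.1 rad and y of insert_short in the frame of jig between -0.044 and -0.032 m and x of insert_short in the frame of jig between -0.02 and 0.056 m) or (y of insert_long in the frame of jig between -0.044 and -0.032 m and x of insert_long in the frame of jig between -0.02 and 0.056 m and z of each of insert_long, insert_short in the frame of jig below 0.0145 m and angle between the x axis of each of insert_long, insert_short and the x axis of jig, either way round below 0.1 rad and y of insert_short in the frame of jig between 0.032 and 0.044 m and x of insert_short in the frame of jig between -0.02 and 0.056 m)) and contact force between the fingers and insert_long below 0.3 N and contact force between the fingers and insert_short below 0.3 N), for 0.2 s.
2. the spacer stands on the base in the short plate's lane, between the clamp bar and the plate (((y of insert_short in the frame of jig between -0.044 and -0.032 m and x of insert_short in the frame of jig between -0.02 and 0.056 m and z of each of insert_short, spacer in the frame of jig below 0.0145 m and angle between the x axis of insert_short and the x axis of jig, either way round below 0.1 rad and y of spacer in the frame of jig between -0.048 and -0.028 m and x of spacer in the frame of jig between -0.018 and 0.01 m and angle between the x axis of spacer and the x axis of jig, either way round below 0.2 rad) or (y of insert_short in the frame of jig between 0.032 and 0.044 m and x of insert_short in the frame of jig between -0.02 and 0.056 m and z of each of insert_short, spacer in the frame of jig below 0.0145 m and angle between the x axis of insert_short and the x axis of jig, either way round below 0.1 rad and y of spacer in the frame of jig between 0.028 and 0.048 m and x of spacer in the frame of jig between -0.018 and 0.01 m and angle between the x axis of spacer and the x axis of jig, either way round below 0.2 rad))), for 0.2 s.
At the end, for the whole second after the job is handed in: Fingers still push the knob (over 4 N), in by over 6 mm; both plates lie in their lanes (within 6 mm sideways), ends within 2 mm of the fence and pressed on it with over 1.5 N each; the spacer stands between bar and short plate (within 10 mm of the lane's middle, square to 0.06 rad); all at rest (((y of insert_long in the frame of jig between 0.032 and 0.044 m and x of insert_long in the frame of jig between -0.02 and 0.056 m and z of each of insert_long, insert_short, spacer in the frame of jig below 0.0145 m and angle between the x axis of each of insert_long, insert_short and the x axis of jig, either way round below 0.1 rad and y of insert_short in the frame of jig between -0.044 and -0.032 m and x of insert_short in the frame of jig between -0.02 and 0.056 m and y of spacer in the frame of jig between -0.048 and -0.028 m and x of spacer in the frame of jig between 0.004 and 0.01 m and angle between the x axis of spacer and the x axis of jig, either way round below 0.06 rad) or (y of insert_long in the frame of jig between -0.044 and -0.032 m and x of insert_long in the frame of jig between -0.02 and 0.056 m and z of each of insert_long, insert_short, spacer in the frame of jig below 0.0145 m and angle between the x axis of each of insert_long, insert_short and the x axis of jig, either way round below 0.1 rad and y of insert_short in the frame of jig between 0.032 and 0.044 m and x of insert_short in the frame of jig between -0.02 and 0.056 m and y of spacer in the frame of jig between 0.028 and 0.048 m and x of spacer in the frame of jig between 0.004 and 0.01 m and angle between the x axis of spacer and the x axis of jig, either way round below 0.06 rad)) and x of any of insert_long_front, insert_long_rear in the frame of jig above 0.073 m and x of any of insert_short_front, insert_short_rear in the frame of jig above 0.073 m and contact force between each of insert_long, insert_short and fence above 1.5 N and value of joint knob above 0.006 m and contact force between the fingers and jig above 4 N and linear speed of each of insert_long, insert_short, spacer below 0.02 m/s); the arm keeps its last pose, push and grip.
It fails at once if the steel cup is moved by over 20 mm (distance of cup from where it was at the start of the episode above 0.02 m).
It fails at once if the agar plate is moved by over 20 mm (distance of agar from where it was at the start of the episode above 0.02 m).
It also fails if it takes over 61 s, if anything falls off the work surface, if the arm or the gripper's body presses on something with over 40 N, if the wrist force passes 120 N, or if a joint passes its speed limit or range.

### The arm

A 6-joint arm with a two-finger parallel gripper is mounted at the origin on a cart in front of the work surface, level with it; the furniture and walls round the work are solid. World frame = base frame: x ahead of the robot, y to its left, z up, the work surface at z = 0. Lengths are in mm, angles in degrees, forces in N, time in s.
With the tool pointing down it reaches from about 275 to 875 mm from the base axis. Payload 12.5 kg.
Tool frame: the origin (TCP) lies on the centre line of the jaws, within the pads' length; the fingertips stand ahead of it and the grasp point (between the pads) lies 2 mm behind it (tip_extent is the z of the fingertips in the tool frame, in mm); z points along the fingers, y is the line along which they close (so a half turn about z gives the same grasp; the last joint's range is limited). The gripper opens to 85 mm and grips with 20 to 120 N. Pads are 22 mm wide; open, the fingers measure 114 mm over their backs; the gripper's body (76 mm by 85 mm) begins 54 mm behind the grasp point. The pads swing forward as they close: fully open they stand 13 mm farther back than shut.
Start: joints at [-70.107, 20.094, 94.641, -0, 65.266, -4.847], TCP at [230.195, -499.495, 248.29] pointing down, gripper open.
Joint ranges: [-157.81, 157.81], [-45, 120.19], [0.68, 151.7], [-89.99, 269.99], [4.06, 180], [-164.3, 164.3]. Speed limits (degrees/s): [127.2, 127.2, 159.86, 180, 180, 180].

### API

Orientations are given as [roll, pitch, yaw] about the fixed x, y, z axes, in that order (R = Rz(yaw) Ry(pitch) Rx(roll)).
In Python, from station import * gives the robot as it stands. The module is installed in compiled form; this text tells all that it offers.
- The arm moves only by the tool servo_tool, never from a script. Its argument "plan" is a list of rows, each a list of 4 numbers: the shift along the tool's x, y, z in units of 40 mm (1.0 is 40 mm), then the turn about the tool's z in rad. A call has 1 to 10 rows; each row is the pose to reach, as a shift and turn from the pose commanded when the call began, along the tool's axes at that moment; what a row does not reach only later rows make up. A row lasts 1/10 s, in which the tool goes at most 50 mm and 8.59 degrees, less where a joint would pass 70% of its speed; a pose out of reach is approached as far as the arm can. A call with a gripper value outside its range is refused whole. "gripper" is the opening, from 0 (shut) to 1 (fully open), set as the call begins (left out, the last holds). The fingers move at their own pace and stop on an object; "force" is the grip in N (left out, the last holds). Time passes only in rows, so rows that repeat a pose let the fingers close. It gives the time, the measured TCP pose, the force, the opening and the grip force at its end, in the units of the state.
- observe(): the state, without advancing time (a new reading comes with each control period).
- get_image(name): name is "scene" or "top" or "wrist"; returns the picture (384x512x3 uint8, red, green, blue); there is no depth.
- camera_info(name): a dict with "fov_y" (degrees; the focal length in pixels is half the picture's height over the tangent of half this angle, whatever the lens; pixels are square), "cx", "cy" (the principal point, pixels), "rvec" (rotation vector, rad) and "tvec" (3), from world to camera coordinates, as OpenCV has them. Camera axes: x right, y down, z forward; pixel columns grow to the right and rows downward; lengths in mm; the calibration is good to about 2 mm. A picture is of the moment at which its call begins: read the wrist's pose just before it. camera_info takes no time and is no camera call; for the wrist camera it gives the pose at the moment of the call.
- job_done(): hands the job in; it is judged then, once.
The state is a dict: "time_s": time; "joint_positions": joint angles; "joint_velocities": joint speeds; "effort": joint torques, N m; "ee_pos": TCP position; "tcp_rot": TCP orientation; "force": force on the tool from outside, world axes, zero at the start; "torque": the same for the moment, N m; "grip_width": finger opening in mm; "grip_force": force on a finger pad.
Only numpy, scipy, OpenCV 4.12 (cv2) and the standard library are available. Lean on these libraries where they do the work, as an engineer would, in place of code of your own. Each camera call takes 0.05 s, during which the arm holds its last target. There are 200 camera calls.

## Working session

There is one attempt and no reset: what is moved stays moved. The work goes in short steps, Python scripts to look and compute and a tool call to move; the robot and the scene stay as the last step left them, time stands still between calls to the robot, and variables do not carry over. Pictures are saved under pics/ and viewed, at most 10 in all, crops included, and the job is handed in when it is done.

Besides the shell and the picture viewer there is one more tool, called after "Call:" as name([rows], argument=value, ...), one row to a line, values as JSON. servo_tool: Moves the arm, as the interface text tells. Its arguments: {"type":"object","properties":{"plan":{"type":"array","items":{"type":"array","items":{"type":"number"}}},"gripper":{"type":"number"},"force":{"type":"number"}},"required":["plan"]}

```bash
mkdir -p pics; cat > h.py <<'E'
from station import *
import numpy as np, cv2
def K(ci):
    f=192/np.tan(np.radians(ci['fov_y'])/2); return np.array([[f,0,ci['cx']],[0,f,ci['cy']],[0,0,1]])
def ray(ci,uv,z):
    R=cv2.Rodrigues(np.array(ci['rvec'],float))[0]; t=np.array(ci['tvec'],float).ravel()
    uv=np.atleast_2d(np.array(uv,float)); d=np.c_[uv,np.ones(len(uv))]@np.linalg.inv(K(ci)).T@R
    c=-R.T@t; return c+d*((z-c[2])/d[:,2])[:,None]
def proj(ci,P):
    return cv2.projectPoints(np.array(P,float).reshape(-1,3),np.array(ci['rvec'],float),np.array(ci['tvec'],float),K(ci),None)[0].reshape(-1,2)
def save(n,im): cv2.imwrite(f'pics/{n}.png',cv2.cvtColor(im,cv2.COLOR_RGB2BGR))
E
python3 - <<'E'
from h import *
for n in('scene','top'):
    im=get_image(n); np.save(n,im); save(n+'0',im); ci=camera_info(n); print(n,ci)
s=observe();print(s); print(camera_info('wrist'))
E
```

```text
scene {'fov_y': 44.84063351524864, 'cx': 249.30404604433778, 'cy': 195.37045655496337, 'rvec': array([ 0.74928221, -2.54514685,  1.13574212]), 'tvec': array([ 417.82944394,  222.31824712, 1159.49369687])}
top {'fov_y': 52.19054864683602, 'cx': 249.5406302170499, 'cy': 180.24542937098246, 'rvec': array([ 2.18491434, -2.18873312,  0.08398849]), 'tvec': array([ 23.443226  , 473.62413834, 956.78045349])}
{'time_s': 0.1, 'joint_positions': array([-7.01077028e+01,  2.01205077e+01,  9.46720756e+01,  1.94261107e-03,
        6.52655659e+01, -4.84707351e+00]), 'joint_velocities': array([-0.0673305 ,  0.00083655, -0.06709902,  0.08216874, -0.04705552,
        0.00152441]), 'effort': array([ 6.78310862e-04, -5.06829965e+01, -2.91869491e+01, -1.01810315e-04,
        2.69766271e-03,  3.03241370e-05]), 'ee_pos': array([ 230.10955406, -499.25234532,  247.82735901]), 'tcp_rot': array([-1.79942208e+02, -6.67066495e-03,  2.47385536e+01]), 'force': array([-0.08877021,  1.04964647, -0.65753604]), 'torque': array([ 0.02180626, -0.04459853, -0.00974458]), 'grip_force': 0.0, 'grip_width': 85.34305210853991}
{'fov_y': 67.58502084001422, 'cx': 254.81696220001413, 'cy': 195.22132276703047, 'rvec': array([-2.4469162 ,  1.56489426,  0.21532041]), 'tvec': array([-550.76247022,  -34.74913448,  378.05028677])}
```

View pics/top0.png

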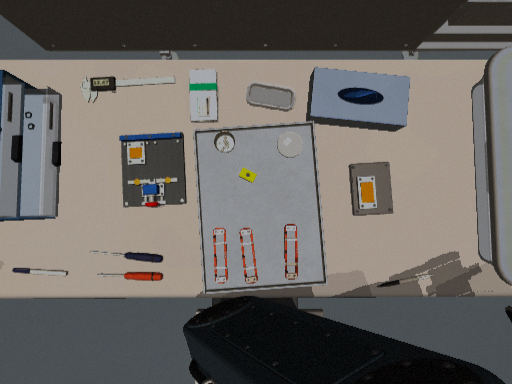

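View pics/scene0.png

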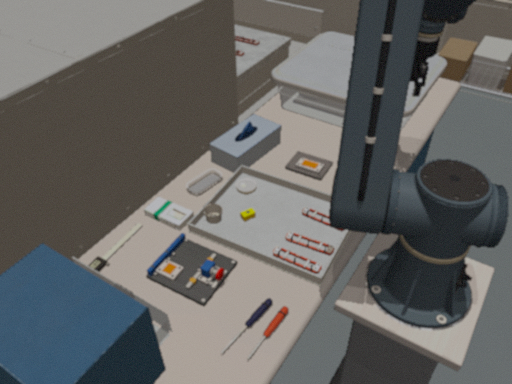

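The top view shows the short plate in the jig's left lane (136,152) with the blue fence above it (row 136), the spacer at (248,175), and the long plate on the board (368,191). The right lane is free.

```bash
python3 - <<'E'
from h import *
im=np.load('top.npy'); ci=camera_info('top'); hsv=cv2.cvtColor(im,cv2.COLOR_RGB2HSV)
def rects(lo,hi,box,z,name,minA=15):
    m=cv2.inRange(hsv,lo,hi); b=np.zeros_like(m); x0,y0,x1,y1=box; b[y0:y1,x0:x1]=m[y0:y1,x0:x1]
    for c in cv2.findContours(b,0,2)[0]:
        if cv2.contourArea(c)<minA: continue
        r=cv2.minAreaRect(c); p=ray(ci,cv2.boxPoints(r),z)[:,:2]
        M=cv2.moments(c); ctr=ray(ci,[M['m10']/M['m00'],M['m01']/M['m00']],z)[0,:2]
        e=p[1]-p[0],p[2]-p[1]; l=[np.linalg.norm(v) for v in e]; v=e[int(np.argmax(l))]
        print(name,'ctr',ctr.round(1),'rectc',p.mean(0).round(1),'size',np.round(l,1),'ang',np.degrees(np.arctan2(v[1],v[0])).round(1))
rects((100,120,40),(125,255,255),(110,125,195,145),32,'fence')
rects((8,120,120),(20,255,255),(120,135,195,220),25.4,'pad jig')
rects((8,120,120),(20,255,255),(350,160,395,220),25.4,'pad board')
rects((22,120,100),(34,255,255),(230,160,270,190),28,'spacer')
rects((0,150,80),(5,255,255),(140,190,165,215),45,'knob')
rects((0,0,30),(180,90,110),(346,158,396,218),12,'board',200)
rects((0,0,0),(180,110,100),(116,140,190,214),12,'jig',200)
J=cv2.resize(im[120:220,110:200],None,fx=6,fy=6,interpolation=2); B=cv2.resize(im[155:222,340:400],None,fx=6,fy=6,interpolation=2)
B=cv2.copyMakeBorder(B,0,600-B.shape[0],0,0,0)[:, :260]
save('crop',np.hstack([J,B]))
E
```

```text
fence ctr [581.9 265.4] rectc [581.8 268.8] size [145.7  11.3] ang -86.8
pad jig ctr [542.7 304.9] rectc [543.5 305.7] size [24.9 29.7] ang -90.1
pad board ctr [ 443.6 -266.3] rectc [ 443.6 -266.4] size [29.6 49.3] ang 178.6
spacer ctr [486.5  27.9] rectc [486.6  27.9] size [22.1 38.5] ang -116.8
knob ctr [415.5 258.2] rectc [414.9 259.3] size [28.8  9.6] ang -90.1
board ctr [ 452.9 -278.8] rectc [ 453.6 -279. ] size [103.5 131.7] ang -176.8
jig ctr [503.2 263.5] rectc [494.6 263.3] size [158.8 170.1] ang -176.8
```

View pics/crop.png

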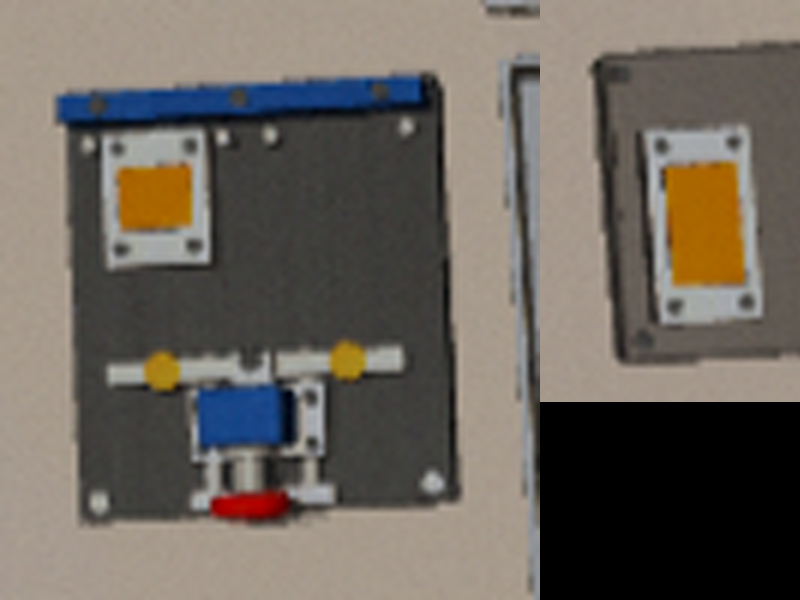

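The crop shows the jig turned by about 3° with the right lane empty, the short plate just shy of the fence, and the long plate on the board roughly parallel to it.

```bash
cat >> h.py <<'E'
def goto(x,y,z,yaw):
    s=observe(); R=cv2.Rodrigues(np.zeros(3))[0]
    from scipy.spatial.transform import Rotation as Ro
    R=Ro.from_euler('xyz',s['tcp_rot'],degrees=True).as_matrix()
    d=R.T@(np.array([x,y,z])-s['ee_pos'])/40
    a=(s['tcp_rot'][2]-yaw+180)%360-180
    print('t',s['time_s'],'pose',s['ee_pos'].round(1),s['tcp_rot'].round(2),'-> row',d.round(3),round(float(np.radians(a)),3))
E
python3 - <<'E'
from h import *
goto(443,-266,190,3.2)
ci=camera_info('wrist');R=cv2.Rodrigues(ci['rvec'])[0];print('cam',-R.T@ci['tvec'],R)
E
```

```text
t 0.1 pose [ 230.1 -499.3  247.8] [-1.7994e+02 -1.0000e-02  2.4740e+01] -> row [ 7.274 -3.067  1.45 ] 0.376
cam [ 293.07003274 -471.54440984  373.12818941] [[ 4.19365827e-01 -9.07817143e-01 -5.82065842e-04]
 [-8.74239126e-01 -4.04027076e-01  2.69198944e-01]
 [-2.44618587e-01 -1.12383973e-01 -9.63084415e-01]]
```

Call:
servo_tool([
  [1.2,-0.5,0.25,0.12],
  [2.4,-1,0.5,0.25],
  [3.6,-1.5,0.75,0.376],
  [4.8,-2,1,0.376],
  [6,-2.5,1.25,0.376],
  [7.274,-3.067,1.45,0.376],
  [7.274,-3.067,1.45,0.376],
  [7.274,-3.067,1.45,0.376],
], gripper=1)

```text
time_s: 0.9
ee_pos: [444.2, -264.1, 189.5]
tcp_rot: [-179.9, 0.1, 3.4]
force: [0.2, -1.4, 0.1]
grip_width: 85.5
grip_force: 0.0
```

```bash
cat >> h.py <<'E'
def orange(im,ci,z,lo=(8,120,100),hi=(20,255,255)):
    m=cv2.inRange(cv2.cvtColor(im,cv2.COLOR_RGB2HSV),lo,hi)
    for c in cv2.findContours(m,0,2)[0]:
        if cv2.contourArea(c)<300: continue
        w=ray(ci,c.reshape(-1,2),z)[:,:2].astype(np.float32)
        r=cv2.minAreaRect(w); p=cv2.boxPoints(r); e=[p[1]-p[0],p[2]-p[1]]; v=max(e,key=np.linalg.norm)
        print('rect',np.round(r[0],1),np.round(r[1],1),'long ang',np.degrees(np.arctan2(v[1],v[0])).round(2),'px',c.reshape(-1,2).mean(0))
E
python3 - <<'E'
from h import *
goto(443,-266,190,3.2)
im=get_image('wrist');ci=camera_info('wrist'); save('w1',im)
orange(im,ci,25.4)
E
```

```text
t 0.9 pose [ 444.2 -264.1  189.5] [-1.7993e+02  5.0000e-02  3.3900e+00] -> row [-0.032  0.045 -0.012] 0.003
rect [ 443.2 -268.6] [49.1 29.7] long ang 3.39 px [262.4 196.2]
```

View pics/w1.png

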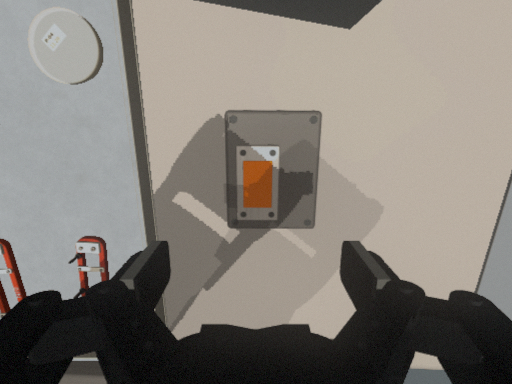

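The wrist view shows the long plate with its pad at about (258,184) on the board, in line with it (yaw 3.4°). Descending over it.

Call:
servo_tool([
  [0,0.06,1,0],
  [0,0.11,2,0],
  [0,0.11,3,0],
  [0,0.11,3.6,0],
  [0,0.11,3.6,0],
  [0,0.11,3.6,0],
], gripper=0.7, force=25)

```text
time_s: 1.55
ee_pos: [443.1, -271.6, 47.0]
tcp_rot: [180.0, -0.0, 3.1]
force: [-0.6, 0.1, 0.5]
grip_width: 59.9
grip_force: 0.0
```

```bash
python3 - <<'E'
from h import *
goto(444,-268.6,22,3.39); print(observe()['grip_width'])
im=get_image('wrist');ci=camera_info('wrist'); save('w2',im)
orange(im,ci,25.4)
E
```

```text
t 1.55 pose [ 443.1 -271.6   47. ] [179.99  -0.     3.14] -> row [ 0.026 -0.074  0.624] -0.004
59.91216779144463
rect [ 444.9 -267.2] [49.7 29.9] long ang 3.18 px [237.23529412 233.35294118]
```

View pics/w2.png

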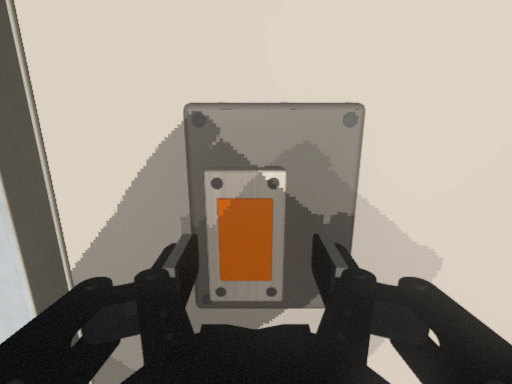

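The plate sits about 4 mm left of the finger midline (plate about col 245, fingers about col 255). I'll correct that while descending.

Call:
servo_tool([
  [0.05,-0.11,0],
  [0.09,-0.11,0.2],
])

```text
invalid input at $.plan[0]: expected 4 numbers
```

Call:
servo_tool([
  [0.09,-0.11,0,0],
  [0.09,-0.11,0.2,0],
  [0.09,-0.11,0.4,0],
  [0.09,-0.11,0.5,0],
  [0.09,-0.11,0.5,0],
  [0.09,-0.11,0.5,0],
])

```text
time_s: 2.2
ee_pos: [446.7, -266.1, 26.2]
tcp_rot: [-180.0, 0.0, 3.2]
force: [0.1, -0.2, 1.0]
grip_width: 60.1
grip_force: 0.0
```

Call:
servo_tool([
  [0,0,0.05,0],
  [0,0,0.1,0],
  [0,0,0.15,0],
  [0,0,0.15,0],
  [0,0,0.15,0],
])

```text
time_s: 2.7
ee_pos: [447.0, -266.4, 23.7]
tcp_rot: [180.0, -0.0, 3.2]
force: [-15.1, 9.9, 54.5]
grip_width: 59.8
grip_force: 27.5
```

The tips touch the board at TCP z of about 24. I'll back up 8 mm and close.

Call:
servo_tool([
  [0,0,-0.2,0],
  [0,0,-0.22,0],
  [0,0,-0.22,0],
])

```text
time_s: 3.0
ee_pos: [446.8, -266.2, 29.1]
tcp_rot: [180.0, -0.0, 3.2]
force: [0.2, 0.9, 0.3]
grip_width: 59.8
grip_force: 0.0
```

Call:
servo_tool([
  [0,0,0,0],
  [0,0,0,0],
  [0,0,0,0],
  [0,0,0,0],
  [0,0,0,0],
  [0,0,0,0],
], gripper=0.4, force=40)

```text
time_s: 3.6
ee_pos: [446.6, -266.0, 28.9]
tcp_rot: [-180.0, 0.0, 3.2]
force: [-0.4, 0.0, -1.5]
grip_width: 42.9
grip_force: 40.7
```

Call:
servo_tool([
  [0,0,-1,0],
  [0,0,-2,0],
  [0,0,-2.5,0],
  [0.2,-1,-2.6,0],
  [0.4,-2.1,-2.6,0],
  [0.6,-3.2,-2.6,0],
  [0.8,-4.3,-2.6,0],
  [1,-5.4,-2.6,0],
  [1.2,-6.5,-2.6,0],
  [1.4,-7.6,-2.6,0],
])

```text
time_s: 4.6
ee_pos: [485.6, 42.4, 133.0]
tcp_rot: [180.0, -0.0, 3.2]
force: [0.7, -0.6, -1.3]
grip_width: 42.9
grip_force: 41.6
```

Call:
servo_tool([
  [0.25,-1.1,0,0],
  [0.5,-2.2,0,0],
  [0.75,-3.3,0,0],
  [1,-4.3,0,0],
  [1.04,-4.6,0,0],
  [1.04,-4.6,0,0],
  [1.04,-4.6,0,0],
])

```text
time_s: 5.3
ee_pos: [516.6, 225.8, 132.7]
tcp_rot: [180.0, 0.1, 3.2]
force: [0.5, -0.2, -1.4]
grip_width: 42.7
grip_force: 41.6
```

```bash
python3 - <<'E'
from h import *
goto(533,226.7,80,3.2); print(observe()['grip_width'])
im=get_image('wrist');ci=camera_info('wrist'); save('w3',im); np.save('w3',im)
z=observe()['ee_pos'][2]; orange(im,ci,z-3.5); 
E
```

```text
t 5.3 pose [516.6 225.8 132.7] [1.7997e+02 5.0000e-02 3.2000e+00] -> row [ 4.130e-01 -1.000e-03  1.318e+00] 0.0
42.69308653446835
rect [514.7 224.4] [49.9 29.7] long ang 3.14 px [253.6875  270.40625]
rect [562.7 270.3] [14.1 16.4] long ang -86.8 px [156.63157895 163.26315789]
```

View pics/w3.png

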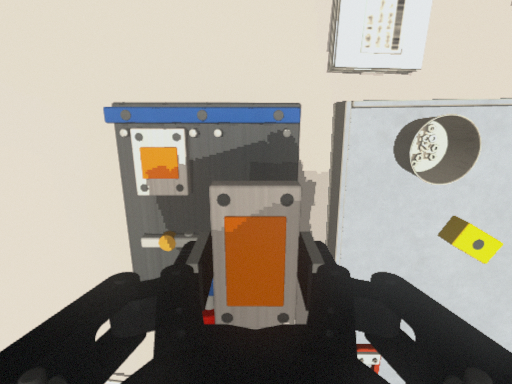

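The long plate is held square. The right lane's pins are near (218,133) and (287,133), and the fence spans rows 108-122. I'll measure the jig from this view.

```bash
python3 - <<'E'
from h import *
im=np.load('w3.npy');ci=camera_info('wrist'); hsv=cv2.cvtColor(im,cv2.COLOR_RGB2HSV)
m=cv2.inRange(hsv,(100,150,60),(125,255,255)); m[160:]=0; m[:,320:]=0
c=max(cv2.findContours(m,0,2)[0],key=cv2.contourArea); w=ray(ci,c.reshape(-1,2),32)[:,:2].astype(np.float32)
r=cv2.minAreaRect(w); print('fence',r)
yaw=3.2;a=np.radians(yaw);ex=np.array([np.cos(a),np.sin(a)]);ey=np.array([-ex[1],ex[0]])
O=np.array(r[0])-81*ex; print('O',O)
g=hsv[120:145,195:310]; b=((g[...,2]>130)&(g[...,1]<60)).astype(np.uint8)
n,l,st,ct=cv2.connectedComponentsWithStats(b)
for i in range(1,n):
    if st[i,4]>8:
        p=ray(ci,ct[i]+[195,120],22)[0,:2]; print('pin',ct[i]+[195,120],p.round(1),'jig',(p-O)@ex,(p-O)@ey)
orange(im,ci,25.4)
T=O+30*ex-38*ey; goto(T[0],T[1],60,3.2); print('target',T)
E
```

```text
fence ((585.499755859375, 238.6171112060547), (9.495599746704102, 54.53785705566406), 3.204979658126831)
O [504.62605396 234.0955693 ]
pin [304.20833333 132.29166667] [574.6 187.8] jig 67.24996030746233 -50.1229766267068
pin [217.21818182 132.52727273] [570.5 257.7] jig 67.0601483120905 19.93520368362317
pin [286.53488372 132.51162791] [573.6 202. ] jig 67.07576941987821 -35.89376360560367
pin [195.3 133. ] [569.1 275.4] jig 66.68639525312737 37.605729157946655
rect [457.2 221.2] [90.1 53.7] long ang 3.14 px [253.6875  270.40625]
rect [543.9 304. ] [25.5 29.6] long ang -86.8 px [156.63157895 163.26315789]
t 5.35 pose [516.7 225.4 132.9] [1.7998e+02 4.0000e-02 3.1500e+00] -> row [0.463 0.715 1.821] -0.001
target [536.70049408 197.82946541]
```

Call:
servo_tool([
  [0.2,-0.03,0.5,0],
  [0.45,-0.055,1.2,0],
  [0.45,-0.055,1.9,0],
  [0.45,-0.055,1.9,0],
  [0.45,-0.055,1.9,0],
])

```text
time_s: 5.85
ee_pos: [534.8, 228.8, 57.6]
tcp_rot: [180.0, 0.0, 3.1]
force: [0.5, -0.2, -0.1]
grip_width: 42.6
grip_force: 41.6
```

```bash
python3 - <<'E'
from h import *
goto(535,228.8,29.5,3.2)
im=get_image('wrist');ci=camera_info('wrist'); save('w4',im); np.save('w4',im)
z=observe()['ee_pos'][2]; orange(im,ci,z-3.5)
hsv=cv2.cvtColor(im,cv2.COLOR_RGB2HSV)
b=((hsv[...,2]>120)&(hsv[...,1]<60)).astype(np.uint8)
n,l,st,ct=cv2.connectedComponentsWithStats(b)
for i in range(1,n):
    if 15<st[i,4]<500: print('pin?',ct[i].round(1),st[i,4],ray(ci,ct[i],22)[0,:2].round(1))
E
```

```text
t 5.85 pose [534.8 228.8  57.6] [1.7999e+02 4.0000e-02 3.1300e+00] -> row [0.005 0.001 0.702] -0.001
rect [533.4 228.3] [49.8 29.6] long ang 3.06 px [257.07142857 272.92857143]
rect [555.3 291.8] [20.6 24.3] long ang -86.8 px [120.34615385 217.38461538]
pin? [231.8 134.2] 24 [593.6 244.3]
pin? [315.9 134.3] 17 [596.1 197.9]
pin? [182.7 149.3] 42 [583.7 271.5]
pin? [169.9 173.1] 106 [569.7 279. ]
pin? [204.6 173. ] 94 [570.9 259.1]
pin? [302.8 173.1] 87 [574. 203.]
pin? [505.6 235.7] 24 [542.3  75.7]
pin? [195.  267.6] 22 [510.  264.6]
pin? [315.  267.1] 31 [514.6 189.2]
pin? [107.2 321.5] 17 [466.6 323.1]
pin? [205.3 320.3] 26 [471.1 257.8]
pin? [407.1 329.4] 161 [471.5 122.1]
pin? [117.5 377.9] 199 [419.2 319.7]
```

View pics/w4.png

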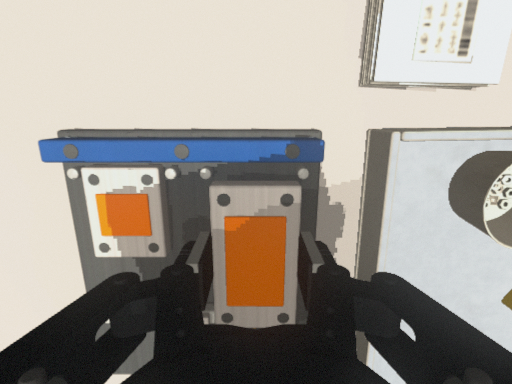

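The plate is now centred in the right lane, with the pins at (205,173) and (303,173) either side of it. Lowering and releasing.

Call:
servo_tool([
  [0,-0.01,0.3,0],
  [0,-0.01,0.55,0],
  [0,-0.01,0.65,0],
  [0,-0.01,0.71,0],
  [0,-0.01,0.71,0],
  [0,-0.01,0.71,0],
])

```text
time_s: 6.5
ee_pos: [534.7, 230.2, 28.9]
tcp_rot: [180.0, 0.0, 3.2]
force: [-1.9, -0.3, 2.6]
grip_width: 43.0
grip_force: 42.0
```

Call:
servo_tool([
  [0,0,0,0],
  [0,0,0,0],
  [0,0,0,0],
  [0,0,0,0],
  [0,0,0,0],
], gripper=0.66)

```text
time_s: 7.0
ee_pos: [534.8, 230.2, 28.7]
tcp_rot: [-180.0, -0.0, 3.2]
force: [0.4, -0.5, 0.1]
grip_width: 56.6
grip_force: 0.0
```

Call:
servo_tool([
  [0,0,-0.2,0],
  [0,0,-0.6,0],
  [0,0,-1.5,0],
  [0,0,-2.5,0],
  [0,0,-2.5,0],
  [0,0,-2.5,0],
])

```text
time_s: 7.6
ee_pos: [535.3, 230.4, 130.6]
tcp_rot: [-180.0, -0.2, 3.2]
force: [-0.3, 0.2, 0.5]
grip_width: 56.4
grip_force: 0.0
```

```bash
python3 - <<'E'
from h import *
O=np.array([572.25-67*.9984-38*.0558, 230.5-67*.0558+38*.9984]); print('O',O)
im=get_image('wrist');ci=camera_info('wrist'); np.save('w5',im); save('w5',im)
orange(im,ci,25.4); orange(im,ci,28,(22,120,100),(34,255,255))
goto(486.5,27.9,110,-26.8)
E
```

```text
O [503.2368 264.7006]
rect [532.1 228.8] [48.3 29.2] long ang 2.9 px [259.5   206.375]
rect [543.3 303.6] [25.4 29.2] long ang -86.9 px [159.9375 185.1875]
rect [492.1  36.7] [56.1 23. ] long ang 63.32 px [472.83908046 259.2183908 ]
t 7.65 pose [534.6 230.1 129.2] [-1.7999e+02 -3.0000e-02  3.2000e+00] -> row [-1.484  4.981  0.479] 0.524
```

View pics/w5.png

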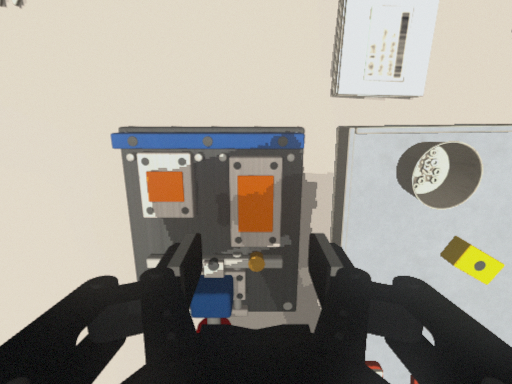

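Both plates lie flat in their lanes. Now the spacer (around (472,259) here).

Call:
servo_tool([
  [-0.3,1.1,0,0.13],
  [-0.6,2.2,0,0.26],
  [-0.9,3.3,0.1,0.39],
  [-1.2,4.2,0.3,0.524],
  [-1.484,4.98,0.6,0.524],
  [-1.484,4.98,0.9,0.524],
  [-1.484,4.98,0.9,0.524],
  [-1.484,4.98,0.9,0.524],
], gripper=0.7)

```text
time_s: 8.45
ee_pos: [486.7, 28.7, 92.4]
tcp_rot: [180.0, 0.1, -26.8]
force: [-0.1, 0.0, -0.7]
grip_width: 59.8
grip_force: 0.0
```

```bash
python3 - <<'E'
from h import *
im=get_image('wrist');ci=camera_info('wrist'); np.save('w6',im); save('w6',im)
orange(im,ci,28,(22,120,40),(34,255,255)); orange(im,ci,28,(22,120,140),(34,255,255))
goto(486.5,27.9,60,-26.8)
E
```

```text
rect [490.7  26.1] [38.8 28. ] long ang 63.3 px [254.         201.63636364]
rect [488.2  27.5] [36.7 20.8] long ang 63.3 px [251.85285285 214.73573574]
t 8.5 pose [486.9  28.8  92.8] [-1.800e+02  1.000e-02 -2.676e+01] -> row [0.002 0.025 0.819] 0.001
```

View pics/w6.png

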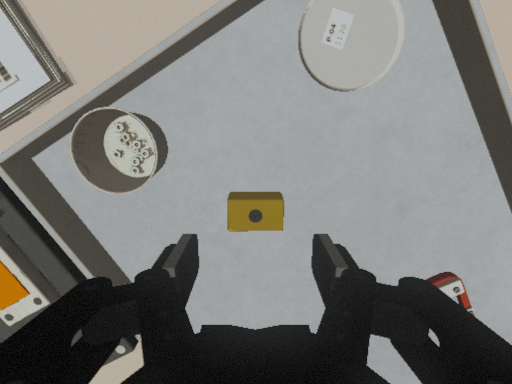

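The spacer's top face is centred near (256,212), square between the fingers, with the cup and agar plate clear. Descending and gripping.

Call:
servo_tool([
  [0.04,0.02,0.6,0],
  [0.04,0.02,1.2,0],
  [0.04,0.02,1.5,0],
  [0.04,0.02,1.62,0],
  [0.04,0.02,1.62,0],
])

```text
time_s: 9.0
ee_pos: [487.8, 26.9, 27.9]
tcp_rot: [180.0, 0.0, -26.8]
force: [0.2, -0.2, 0.9]
grip_width: 59.8
grip_force: 0.0
```

Call:
servo_tool([
  [0,0,0,0],
  [0,0,0,0],
  [0,0,0,0],
  [0,0,0,0],
  [0,0,0,0],
  [0,0,0,0],
], gripper=0.35, force=30)

```text
time_s: 9.6
ee_pos: [488.3, 26.6, 28.9]
tcp_rot: [-180.0, -0.1, -26.8]
force: [-1.1, 1.4, 6.3]
grip_width: 39.3
grip_force: 31.0
```

Call:
servo_tool([
  [0,0,-0.4,0],
  [0,0,-1,0],
  [0,0,-2,0],
  [0,0,-2.6,0],
  [0,0,-2.6,0],
])

```text
time_s: 10.1
ee_pos: [489.4, 26.5, 135.3]
tcp_rot: [-179.8, -0.3, -26.8]
force: [0.3, 0.3, -1.3]
grip_width: 39.7
grip_force: 30.5
```

```bash
python3 - <<'E'
from h import *
a=np.radians(3.2);R=np.array([[np.cos(a),-np.sin(a)],[np.sin(a),np.cos(a)]]); T=np.array([503.2,264.7])+R@[-4,38]; print(T,observe()['grip_width'])
goto(T[0],T[1],100,3.2)
E
```

```text
[497.08501975 302.41746302] 39.682487937480644
t 10.1 pose [489.4  26.5 135.3] [-179.85   -0.33  -26.83] -> row [-2.946 -6.241  0.882] -0.524
```

Call:
servo_tool([
  [-0.4,-1,0,-0.13],
  [-0.9,-2,0,-0.26],
  [-1.4,-3,0,-0.39],
  [-1.9,-4,0,-0.524],
  [-2.4,-5,0.1,-0.524],
  [-2.95,-6.24,0.4,-0.524],
  [-2.95,-6.24,0.7,-0.524],
  [-2.95,-6.24,0.9,-0.524],
  [-2.95,-6.24,0.9,-0.524],
  [-2.95,-6.24,0.9,-0.524],
])

```text
time_s: 11.1
ee_pos: [495.1, 301.2, 95.9]
tcp_rot: [180.0, 0.0, 3.1]
force: [0.8, -0.1, -0.2]
grip_width: 38.9
grip_force: 30.6
```

```bash
python3 - <<'E'
from h import *
goto(497.1,302.4,35,3.2)
im=get_image('wrist');ci=camera_info('wrist'); np.save('w7',im); save('w7',im)
z=observe()['ee_pos'][2]; orange(im,ci,z-0.9,(22,120,140),(34,255,255)); orange(im,ci,25.4)
E
```

```text
t 11.1 pose [495.1 301.2  95.9] [1.7998e+02 3.0000e-02 3.1200e+00] -> row [ 0.051 -0.027  1.521] -0.001
rect [494.8 300.5] [23.4 38.6] long ang -87.05 px [237.17857143 260.14285714]
rect [532.8 229.6] [49.7 29.9] long ang 3.16 px [360.58139535 165.97674419]
rect [544.  305.2] [25.5 29.8] long ang -86.84 px [248.84210526 137.68421053]
```

View pics/w7.png

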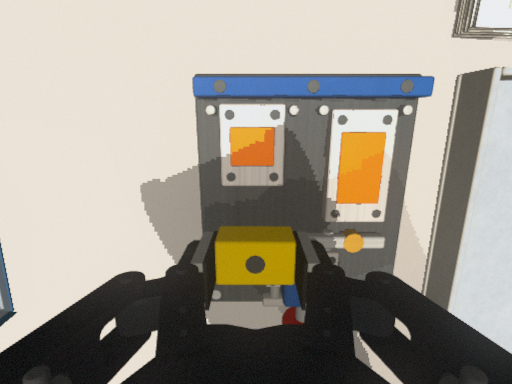

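The spacer is held square behind the short plate and ahead of the bar. Lowering it.

Call:
servo_tool([
  [0.06,-0.045,0.5,0],
  [0.06,-0.045,1,0],
  [0.06,-0.045,1.3,0],
  [0.06,-0.045,1.45,0],
  [0.06,-0.045,1.52,0],
  [0.06,-0.045,1.52,0],
  [0.06,-0.045,1.52,0],
])

```text
time_s: 11.85
ee_pos: [497.7, 304.6, 35.8]
tcp_rot: [-180.0, -0.1, 3.2]
force: [-0.1, -0.4, 0.0]
grip_width: 39.2
grip_force: 30.6
```

Call:
servo_tool([
  [0,0,0,0],
  [0,0,0,0],
  [0,0,0,0],
  [0,0,0,0],
  [0,0,0,0],
], gripper=0.62)

```text
time_s: 12.35
ee_pos: [497.3, 304.5, 35.1]
tcp_rot: [-180.0, -0.0, 3.2]
force: [-0.1, 0.2, -0.0]
grip_width: 52.5
grip_force: 0.0
```

Call:
servo_tool([
  [0,0,-0.3,0],
  [0,0,-1,0],
  [0,0,-2,0],
  [0,0,-2.6,0],
  [0,0,-2.6,0],
])

```text
time_s: 12.85
ee_pos: [498.9, 305.3, 143.5]
tcp_rot: [-179.8, -0.3, 3.2]
force: [0.5, 0.3, 0.0]
grip_width: 52.9
grip_force: 0.0
```

```bash
python3 - <<'E'
from h import *
im=get_image('wrist');ci=camera_info('wrist'); np.save('w8',im); save('w8',im)
orange(im,ci,34,(22,120,140),(34,255,255)); orange(im,ci,25.4)
a=np.radians(3.2);R=np.array([[np.cos(a),-np.sin(a)],[np.sin(a),np.cos(a)]]); T=np.array([503.2,264.7])+R@[-140,0]; print(T)
goto(T[0],T[1],135,93.2)
goto(T[0],T[1],135,-86.8); print(observe()['joint_positions'])
E
```

```text
rect [496.5 303.3] [23.  38.3] long ang -86.72 px [246.33333333 202.38095238]
rect [531.7 229.6] [48.6 29.5] long ang 3.27 px [349.09090909 154.72727273]
rect [542.7 304. ] [24.8 28.6] long ang -86.74 px [263.33333333 148.5       ]
[363.41829301 256.8849893 ]
t 12.9 pose [498.  304.8 141.3] [-179.91   -0.19    3.2 ] -> row [-3.427  1.01   0.145] -1.571
t 12.9 pose [498.  304.8 141.3] [-179.91   -0.19    3.2 ] -> row [-3.427  1.01   0.145] 1.571
[2.69030224e+01 3.07491140e+01 9.49087431e+01 1.64492497e-03
 5.41324291e+01 1.13705985e+02]
```

Call:
servo_tool([
  [-0.8,0.3,0,0],
  [-1.7,0.6,0,0],
  [-2.6,0.9,0,0],
  [-3.3,1.02,0,0],
  [-3.3,1.02,0.5,0],
  [-3.3,1.02,1,0],
  [-3.3,1.02,1,0],
  [-3.3,1.02,1,0],
], gripper=0)

```text
time_s: 13.7
ee_pos: [367.5, 256.2, 98.9]
tcp_rot: [180.0, 0.1, 3.2]
force: [-0.0, -0.1, 0.4]
grip_width: 0.1
grip_force: 0.0
```

```bash
python3 - <<'E'
from h import *
goto(375,257.5,52,3.2); print(observe()['grip_width'])
im=get_image('wrist'); save('w9',im)
E
```

```text
t 13.7 pose [367.5 256.2  98.9] [1.7996e+02 8.0000e-02 3.1900e+00] -> row [ 0.19  -0.023  1.173] -0.0
0.08699955301260892
```

View pics/w9.png

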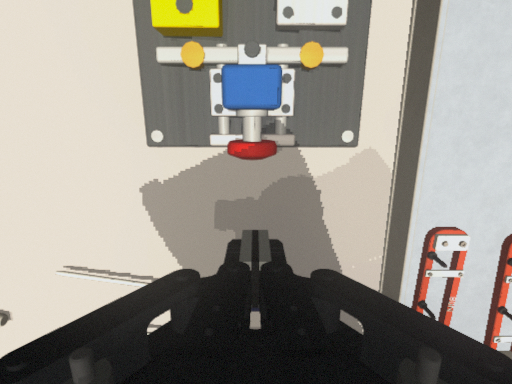

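The shut fingers (col 255) line up with the red knob (252,149), and the spacer stands ahead of the bar. Descending, then pushing.

Call:
servo_tool([
  [0,-0.02,0.6,0],
  [0,-0.02,1.1,0],
  [0.1,-0.02,1.17,0],
  [0.2,-0.02,1.17,0],
  [0.35,-0.02,1.17,0],
  [0.5,-0.02,1.17,0],
  [0.5,-0.02,1.17,0],
  [0.5,-0.02,1.17,0],
])

```text
time_s: 14.55
ee_pos: [387.9, 258.3, 52.6]
tcp_rot: [-180.0, -0.0, 3.2]
force: [-0.6, 0.8, -0.5]
grip_width: 0.0
grip_force: 0.0
```

Call:
servo_tool([
  [0.07,0,0,0],
  [0.14,0,0,0],
  [0.2,0,0,0],
  [0.26,0,0,0],
  [0.32,0,0,0],
  [0.38,0,0,0],
  [0.38,0,0,0],
])

```text
time_s: 15.25
ee_pos: [403.1, 259.1, 52.2]
tcp_rot: [180.0, 0.0, 3.2]
force: [-1.2, 0.0, 0.4]
grip_width: 0.2
grip_force: 0.4
```

Call:
servo_tool([
  [0.05,0,0,0],
  [0.1,0,0,0],
  [0.15,0,0,0],
  [0.2,0,0,0],
  [0.24,0,0,0],
  [0.24,0,0,0],
])

```text
time_s: 15.85
ee_pos: [412.7, 259.6, 52.2]
tcp_rot: [180.0, -0.0, 3.2]
force: [-1.3, 1.0, -0.6]
grip_width: -0.2
grip_force: 0.8
```

Call:
servo_tool([
  [0.03,0,0,0],
  [0.06,0,0,0],
  [0.09,0,0,0],
  [0.12,0,0,0],
  [0.12,0,0,0],
])

```text
time_s: 16.35
ee_pos: [416.8, 259.8, 52.2]
tcp_rot: [180.0, 0.1, 3.2]
force: [-6.2, 0.3, 2.7]
grip_width: 0.0
grip_force: 3.4
```

Call:
servo_tool([
  [0.03,0,0,0],
  [0.06,0,0,0],
  [0.09,0,0,0],
  [0.12,0,0,0],
  [0.15,0,0,0],
  [0.15,0,0,0],
  [0.15,0,0,0],
])

```text
time_s: 17.05
ee_pos: [421.8, 260.1, 52.1]
tcp_rot: [180.0, 0.2, 3.2]
force: [-11.4, 0.5, 6.8]
grip_width: 0.2
grip_force: 5.8
```

```bash
python3 - <<'E'
from h import *
im=get_image('wrist');ci=camera_info('wrist'); save('w10',im); orange(im,ci,25.4);orange(im,ci,34,(22,120,140),(34,255,255)); s=observe(); print(s['force'],s['ee_pos'])
E
```

```text
rect [529.2 229.3] [29.4 29.8] long ang -86.73 px [334.28571429  16.84285714]
rect [537.  304.4] [ 5.3 29.5] long ang -86.73 px [168.16666667   6.08333333]
rect [488.1 299.3] [13.2 13.2] long ang 46.69 px [179.46875 118.     ]
rect [491.9 228.8] [13.1 13.2] long ang -45.98 px [327.24444444 116.84444444]
rect [506.8 304.1] [23.9 39.9] long ang -86.02 px [165.32352941  75.61764706]
[-11.54298711   1.37639363   7.01360314] [421.77145856 260.04146935  52.12947501]
```

View pics/w10.png

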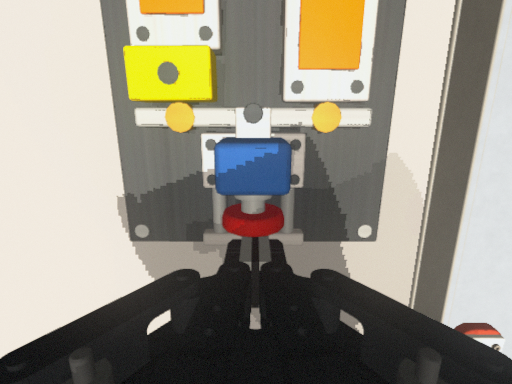

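Call:
servo_tool([
  [0.03,0,0,0],
  [0.06,0,0,0],
  [0.06,0,0,0],
  [0.06,0,0,0],
  [0.06,0,0,0],
  [0.06,0,0,0],
  [0.06,0,0,0],
  [0.06,0,0,0],
])

```text
time_s: 17.9
ee_pos: [423.8, 260.2, 52.1]
tcp_rot: [179.9, 0.2, 3.2]
force: [-13.8, 1.7, 8.4]
grip_width: 0.2
grip_force: 6.8
```

```bash
python3 - <<'E'
from h import *
ci=camera_info('top'); im=get_image('top'); s=observe(); print(s['force'],s['ee_pos'],s['time_s'])
im0=np.load('top.npy')
for i in (im0,im):
    h=cv2.cvtColor(i,cv2.COLOR_RGB2HSV); m=cv2.inRange(h,(8,120,120),(20,255,255)); b=np.zeros_like(m); b[135:172,120:195]=m[135:172,120:195]
    for c in cv2.findContours(b,0,2)[0]:
        if cv2.contourArea(c)>40: M=cv2.moments(c); print(ray(ci,[M['m10']/M['m00'],M['m01']/M['m00']],25.4)[0].round(1))
save('t2',cv2.resize(im[120:220,110:200],None,fx=6,fy=6,interpolation=2))
E
```

```text
[-13.66304854   1.42523251   8.84705449] [423.81711471 260.14831718  52.0970179 ] 17.95
[542.7 304.9  25.4]
[546.8 305.6  25.4]
[537.6 229.9  25.4]
```

View pics/t2.png

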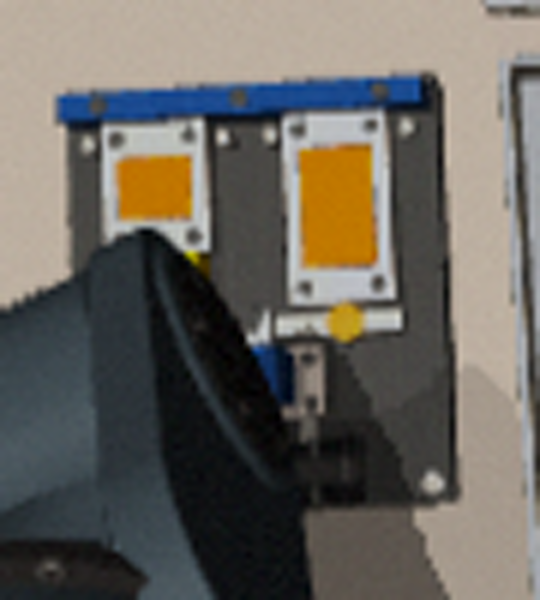

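```bash
python3 -c "
from h import *
print(job_done())"
```

```text
the job is handed in; nothing more can be done
None
```

I handed in the job at about 18 s with both plates flush on the fence in the last top view, the spacer in the short plate's lane, and the knob held pressed at about 14 N (roughly 9–10 mm in, worked out from the force); no verdict came back, and I viewed 13 pictures, over your limit of 10.

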